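# Weigh the blue mortar cylinder from the curing carousel

### The arm

A 6-joint arm with a two-finger parallel gripper is mounted at the origin on the work surface. World frame = base frame: x ahead of the robot, y to its left, z up, the work surface at z = 0. Lengths are in mm, angles in rad, forces in N, time in s.
With the tool pointing down it reaches from about 275 to 750 mm from the base axis. Payload 10.2 kg.
Tool frame: the origin (TCP) lies on the centre line of the jaws, within the pads' length; the fingertips stand ctrl.nose_length ahead of it and the grasp point (between the pads) lies 8 mm behind it (ctrl.nose_length is the distance from the TCP to the fingertips, in mm); z points along the fingers, y is the direction in which the jaws open and shut (so a half turn about z gives the same grasp; the last joint's range is limited). The gripper opens to 88 mm and grips with 3 to 60 N. Pads are 18 mm wide; open, the fingers measure 123 mm over their backs; the gripper's body (75 mm by 187 mm) begins 45 mm behind the grasp point.
Start: joints at [-1.502, 0.313, 1.498, -0, 1.331, -0.223], TCP at [151.017, -502.817, 221.22] pointing down, gripper open.
Joint ranges: [-2.94, 2.94], [-0.97, 2.17], [0.19, 2.56], [-1.23, 4.37], [0.02, 3.11], [-2.88, 2.88]. Speed limits (rad/s): [2.39, 2.39, 3.01, 3.14, 3.14, 3.14].

### API

Orientations are given as a 3x3 rotation matrix whose columns are the frame's x, y, z axes.
In Python, from bench import ctrl gives the robot as it stands. Calls block until the motion is done:
- ctrl.goto(position, orientation): joint-space move of the TCP to a pose.
- ctrl.movel(position, vel=150, orientation=None): straight line of the TCP; orientation=None keeps the orientation; vel is the mean speed in mm/s.
- ctrl.move_joints(angles): joint-space move.
- ctrl.gripper_to(opening, squeeze=None): finger opening in mm; squeeze is the grip in N (None keeps the last); returns when the fingers have stopped.
- ctrl.pause(seconds).
- ctrl.ik(position, orientation): joint angles nearest the present ones, or None.
- ctrl.state(): the state.
- ctrl.grab_frame(name): name is "scene" or "top" or "wrist"; returns a dict with "img" (420x560x3 uint8, red, green, blue), "mtx" (3x3 intrinsics, pixels), "R" (3x3) and "t" (3): a world point X has camera coordinates R X + t; the wrist camera has in their place "mount" (4x4, takes a point from camera to tool coordinates, whose origin is the TCP and whose axes are the flange's). Camera axes: x right, y down, z forward; pixel columns grow to the right and rows downward; lengths in mm; the calibration is good to about 2 mm. The wrist camera is an equidistant fisheye: a pixel r from the principal point sees the ray r / f radians off the axis. A picture is of the moment at which its call begins: read the wrist's pose just before it. There is no depth.
A pose or a line that the arm cannot do raises ctrl.PlanningError and nothing moves.
- ctrl.hand_in(): hands the job in, once; it reports no verdict.
The state is a dict: "time": time; "qpos": joint angles; "qd": joint speeds; "effort": joint torques, N m; "tool_pos": TCP position; "eef_rot": TCP orientation; "force": force on the tool from outside, world axes, zero at the start; "ft_torque": the same for the moment, N m; "width": finger opening in mm.
Only numpy, scipy, OpenCV 4.12 (cv2) and the standard library are available. Lean on these libraries where they do the work, as an engineer would, in place of code of your own. Each camera call takes 0.05 s, during which the arm holds its last target.

### The job

Turn the sample carousel by one of its black posts until the blue-topped mortar cylinder has come out from under the clear splash cover to the open front. Then lift that cylinder out and stand it upright in the middle of the balance's steel pan, let go, and leave the red and yellow cylinders standing on the carousel.

Things in the scene. Friction and masses are not known exactly. Their poses are not given: they have to be found in the camera images.
- stand: Fixed carousel stand with a clear box cover over its far half. Origin on the table, on the carousel's vertical axis; z up, its -x points out of the open front, roughly to the robot (yaw within 0.25 rad). In this frame the cover (roof, back, sides) spans x +20 to +170 mm, y -168 to +168 mm; roof top 149 mm above the table. At the start two bays are under it, one in the open front.
- turntable: Green disc, 300 mm across, deck top 40 mm above the table; turns either way about its origin (z up), 0.15 N m friction, stays where left. From the axis, angles from its own +x: bay centres 95 mm out at 180, 60, -60 deg; between them 18 mm walls and upright round black posts 130 mm out at 0, 120, -120 deg, 16 mm thick, 70 mm tall above the deck. Hub 44 mm wide, 45 mm tall. Rim 10 mm.
- blue_cyl_mid (a point): Mortar test cylinder to be weighed: grey, top end painted blue, 40 mm in diameter, 80 mm tall, about 0.22 kg, standing in one of the two bays under the cover. The point is its centre, half-way up; z is its long axis.
- red_cyl_mid (a point): The same cylinder with a red top, in another bay; centre, half-way up.
- yellow_cyl_mid (a point): The same cylinder with a yellow top, in another bay; centre, half-way up.
- pan (a point): Round steel pan, 120 mm in diameter, of the low white bench balance (fixed, 220 x 170 mm). The point is the centre of the pan's top face, 62 mm above the table.
Not all that is in view belongs to the job. Leave any green look-alike of the part that bears red_cyl_mid alone. Leave any orange look-alike of the part that bears yellow_cyl_mid alone.

How it is judged (in metres and radians):
On the way:
1. the carousel is turned so that the blue-topped cylinder stands on the deck clear of the cover (x of blue_cyl_mid in the frame of stand below -0.01 m and horizontal distance between blue_cyl_mid and turntable below 0.135 m and height (world z) of blue_cyl_mid below 0.09 m and angle between blue_cyl_mid's own z axis and vertical below 0.17 rad), for 0.2 s.
At the end, for the whole second after the job is handed in: The blue-topped cylinder stands upright (within 10 degrees) and at rest on the balance pan, its axis within 25 mm of the pan's centre; the red and yellow cylinders stand upright (within 10 degrees) on the carousel (horizontal distance between blue_cyl_mid and pan below 0.025 m and z of blue_cyl_mid in the frame of pan between 0.034 and 0.046 m and angle between each of blue_cyl_mid, red_cyl_mid, yellow_cyl_mid's own z axis and vertical below 0.17 rad and linear speed of blue_cyl below 0.03 m/s and horizontal distance between each of red_cyl_mid, yellow_cyl_mid and turntable below 0.14 m and height (world z) of each of red_cyl_mid, yellow_cyl_mid above 0.07 m); the robot touches nothing.
It also fails if it takes over 64 s, if anything falls off the work surface, if the arm or the gripper's body presses on something with over 40 N, if the wrist force passes 120 N, or if a joint passes its speed limit or range.

## Working session

There is one attempt and no reset: what is moved stays moved. The work goes in short steps, each a Python script; the robot and the scene stay as the last script left them, time stands still between calls to the robot, and variables do not carry over. Pictures are saved under pics/ and viewed, and the job is handed in when it is done.

```bash
ls; mkdir -p pics; python3 - <<'E'
from bench import ctrl
import cv2,numpy as np
for n in ("scene","top","wrist"):
    f=ctrl.grab_frame(n); cv2.imwrite(f"pics/{n}0.png",f["img"][:,:,::-1])
    print(n,{k:np.round(v,3).tolist() for k,v in f.items() if k!="img"})
print(ctrl.state(),ctrl.nose_length)
E
```

```text
pics
scene {'mtx': [[432.986, 0.0, 282.155], [0.0, 432.986, 211.03], [0.0, 0.0, 1.0]], 'R': [[0.997, -0.083, 0.01], [-0.057, -0.762, -0.645], [0.061, 0.643, -0.764]], 't': [-496.479, 122.887, 1043.81]}
top {'mtx': [[451.515, 0.0, 281.271], [0.0, 451.515, 226.849], [0.0, 0.0, 1.0]], 'R': [[-0.028, -0.999, 0.016], [-0.995, 0.026, -0.093], [0.093, -0.018, -0.996]], 't': [40.815, 521.943, 1209.765]}
wrist {'mtx': [[325.192, 0.0, 276.365], [0.0, 325.192, 213.252], [0.0, 0.0, 1.0]], 'mount': [[-0.001, -0.957, -0.289, 75.767], [1.0, -0.001, 0.0, 0.544], [-0.0, -0.289, 0.957, -164.318], [0.0, 0.0, 0.0, 1.0]]}
{'time': 0.15, 'qpos': array([-1.50241548e+00,  3.13278883e-01,  1.49823285e+00, -1.18821477e-05,
        1.33094688e+00, -2.23374813e-01]), 'qd': array([ 1.32009894e-04, -2.62138856e-03, -2.17139359e-03, -4.82874585e-05,
       -5.97511318e-04,  1.14711821e-03]), 'effort': array([ 6.16885045e-04, -4.02309823e+01, -2.52314615e+01,  6.93747494e-02,
        3.44557513e-02, -7.36558854e-05]), 'tool_pos': array([ 150.99327131, -502.6295353 ,  220.82551351]), 'eef_rot': array([[ 9.57739557e-01,  2.87636812e-01, -7.06839494e-05],
       [ 2.87636764e-01, -9.57739185e-01,  8.63147215e-04],
       [ 1.80576125e-04, -8.47001534e-04, -9.99999625e-01]]), 'force': array([ 0.01765534, -0.349676  , -0.02452274]), 'ft_torque': array([-0.02331886,  0.012579  ,  0.005828  ]), 'width': 88.1888396402641} 11.0
```

View pics/scene0.png

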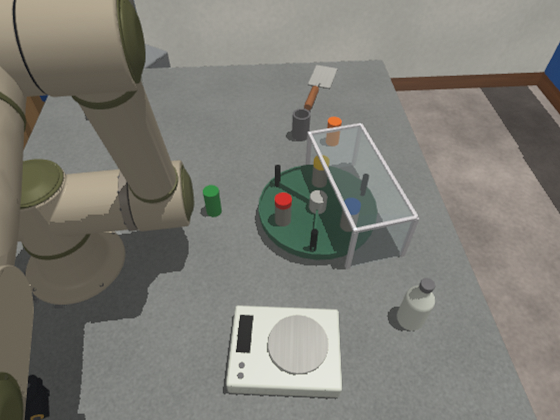

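View pics/top0.png

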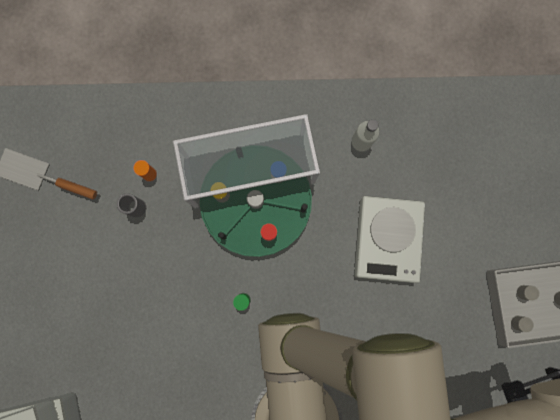

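The scene view shows the carousel, with red in front and yellow and blue under the cover. In the top view the hub is near (255,199), red (269,232), blue (279,171), yellow (219,190), the posts at (222,237), (304,208), (239,150), and the pan at (393,230). Next I compute positions from these.

```bash
cat > h.py <<'E'
from bench import ctrl
import cv2,numpy as np
def ray2z(f,u,v,z):
    R=np.array(f["R"]);t=np.array(f["t"]);K=np.array(f["mtx"])
    C=-R.T@t; d=R.T@np.linalg.inv(K)@[u,v,1]
    return C+d*(z-C[2])/d[2]
def proj(f,X):
    p=f["mtx"]@(f["R"]@np.array(X,float)+f["t"]); return p[:2]/p[2]
E
python3 - <<'E'
from h import *
f=ctrl.grab_frame("top")
im=f["img"][:,:,::-1].copy()
cv2.imwrite("pics/c1.png",cv2.resize(im[100:300,160:340],None,fx=3,fy=3,interpolation=cv2.INTER_CUBIC)[:600])
for n,u,v,z in [("hub",255,198,85),("p1",222,236,110),("p2",304,207,110),("p3",239,150,110),("red",269,232,120),("blue",279,171,120),("yel",219,190,120),("pan",393,230,62),
 ("cov",175,142,149),("cov",306,118,149),("cov",317,171,149),("cov",186,197,149)]:
    print(n,ray2z(f,u,v,z).round(1))
s=ctrl.grab_frame("scene")
print(ray2z(s,298,344,62))
# ellipse for pan & disc
hsv=cv2.cvtColor(f["img"],cv2.COLOR_RGB2HSV)
print(hsv[230,393],hsv[250,362],hsv[225,250])
E
```

```text
hub [594.6  94.2  85. ]
p1 [495.6 178.9 110. ]
p2 [564.2 -31.2 110. ]
p3 [716.7 131.7 110. ]
red [501.7  59.6 120. ]
blue [657.   30.2 120. ]
yel [611.8 183.5 120. ]
pan [ 503.1 -269.2   62. ]
cov [730.2 287.5 149. ]
cov [784.2 -40.8 149. ]
cov [648.3 -63.7 149. ]
cov [591.2 261.4 149. ]
[ 506.21531361 -272.52361783   62.        ]
[ 23  19 162] [ 33  17 182] [ 73 105 104]
```

View pics/c1.png

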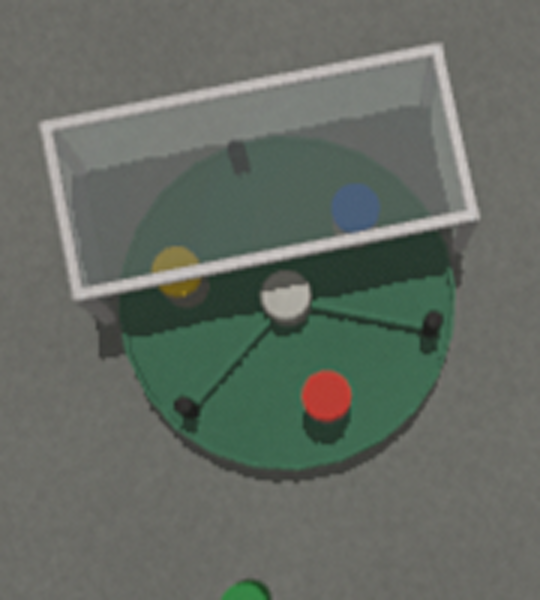

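Positions agree with the geometry: the axis is at about (593, 94), the stand yaw at about 0.168, and the posts at 129, 127 and 130 mm from the axis. Blue sits at about -54° in the stand frame. I'll grip the front-right post (world (564,-32)) and turn the carousel about 115° clockwise, turning the tool with it.

```bash
cat >> h.py <<'E'
def Rd(yaw):
    c,s=np.cos(yaw),np.sin(yaw); return np.array([[c,s,0],[s,-c,0],[0,0,-1.]])
C=np.array([593.,93.8]); SY=0.168
def st(): 
    s=ctrl.state(); print(round(s["time"],2),s["tool_pos"].round(1),"F",s["force"].round(1),"w",round(s["width"],1),s["qpos"].round(2))
def save(n,name):
    f=ctrl.grab_frame(n); cv2.imwrite(f"pics/{name}.png",f["img"][:,:,::-1]); return f
E
python3 - <<'E'
from h import *
yaw=SY+np.pi
p=[564.3,-32.2]
ctrl.goto([*p,220],Rd(yaw)); st()
ctrl.gripper_to(44,10)
ctrl.movel([*p,92],vel=120); st()
save("scene","s1"); save("wrist","w1")
E
```

```text
2.49 [564.2 -32.9 220. ] F [ 0.6 -0.  -0.2] w 88.2 [-0.27  0.4   1.37 -0.    1.36 -2.  ]
4.49 [564.7 -32.3  92.7] F [-0.4  0.6  0.2] w 43.8 [-0.26  0.53  1.53  0.    1.08 -2.  ]
```

View pics/s1.png

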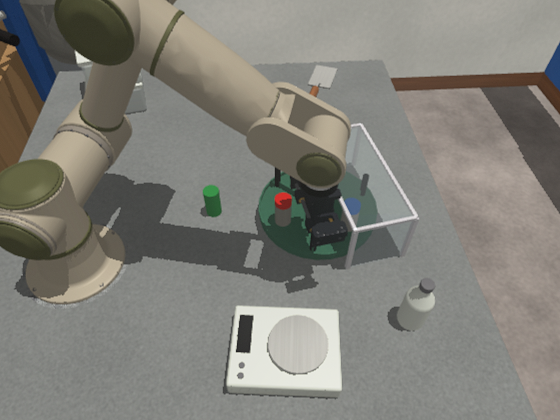

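View pics/w1.png

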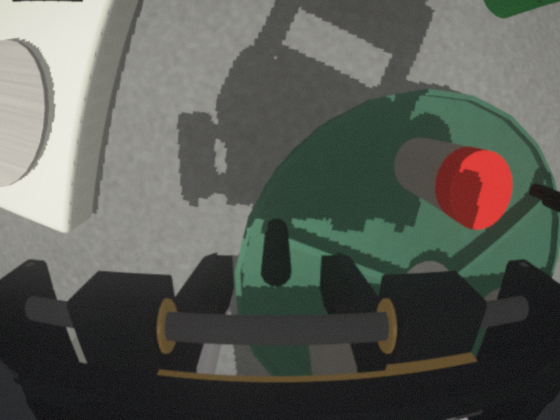

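The wrist view shows the post at about column 276, rows 220-285, between the two fingers (inner edges near 232 and 325). I'll check its fore-aft position by projection.

```bash
cat >> h.py <<'E'
def wproj(f,X):
    M=np.array(f["mount"]); p=(np.linalg.inv(M)@[*X,1])[:3]
    th=np.arctan2(np.hypot(p[0],p[1]),p[2]); a=np.arctan2(p[1],p[0]); K=f["mtx"]
    return [K[0][2]+K[0][0]*th*np.cos(a),K[1][2]+K[1][1]*th*np.sin(a)]
def wray(f,u,v,s,z):
    """wrist pixel to world at height z"""
    M=np.array(f["mount"]);K=f["mtx"]; x,y=(u-K[0][2])/K[0][0],(v-K[1][2])/K[1][1]; th=np.hypot(x,y)
    d=np.array([x/th*np.sin(th),y/th*np.sin(th),np.cos(th)])
    R=s["eef_rot"]; o=R@M[:3,3]+s["tool_pos"]; d=R@M[:3,:3]@d
    return o+d*(z-o[2])/d[2]
E
python3 - <<'E'
from h import *
f=ctrl.grab_frame("wrist"); s=ctrl.state()
for X in ([0,0,-18],[0,0,0],[0,0,11],[0,0,52],[0,44,11]): print(X,np.round(wproj(f,X)))
for z in (40,110): print(wray(f,276,285 if z==40 else 222,s,z))
E
```

```text
[0, 0, -18] [277. 269.]
[0, 0, 0] [277. 255.]
[0, 0, 11] [277. 247.]
[0, 0, 52] [277. 224.]
[0, 44, 11] [351. 246.]
[613.12025902 -24.94497118  40.        ]
[540.25825758 -37.07331502 110.        ]
```

The predicted post top (277,269) and base (277,224) match the image, so the post is centred between the pads. Gripping and turning.

```bash
python3 - <<'E'
from h import *
ctrl.gripper_to(8,12); st()
s=ctrl.state(); p=s["tool_pos"]; a0=np.arctan2(p[1]-C[1],p[0]-C[0]); print(np.degrees(a0),np.hypot(*(p[:2]-C)))
yaw0=SY+np.pi
for i,d in enumerate(np.linspace(0,115,13)[1:]):
    a=a0-np.radians(d)
    q=C+128.8*np.array([np.cos(a),np.sin(a)])
    ctrl.movel([*q,92],vel=60,orientation=Rd(yaw0-np.radians(d)))
    if i%3==2: st()
save("scene","s2"); save("wrist","w2"); save("top","t2")
E
```

```text
5.33 [564.9 -32.4  92.9] F [-0.8 -1.   5.7] w 7.7 [-0.26  0.53  1.53 -0.    1.08 -2.  ]
-102.5637790760524 129.30621124522457
6.84 [508.5  -2.6  92.8] F [0.3 1.8 5.3] w 8.3 [-0.24  0.42  1.71  0.    1.01 -1.47]
8.37 [472.8  49.9  92.8] F [1.  1.2 6.3] w 7.8 [-0.14  0.36  1.81  0.    0.97 -0.88]
9.89 [466.4 113.7  92.8] F [-0.8  0.1  7.9] w 8.1 [-0.01  0.36  1.8   0.    0.98 -0.24]
11.42 [491.4 172.7  92.8] F [-1.   2.   8.9] w 7.8 [0.11 0.44 1.67 0.   1.02 0.38]
```

View pics/s2.png

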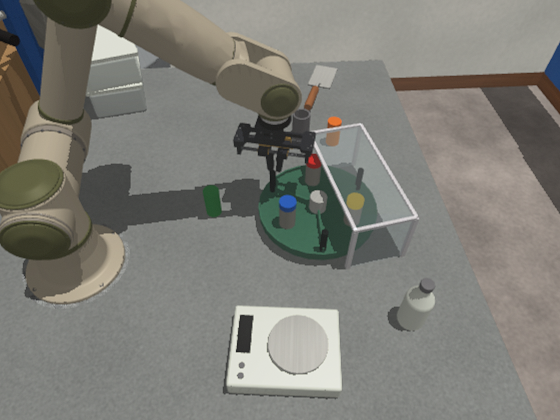

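View pics/t2.png

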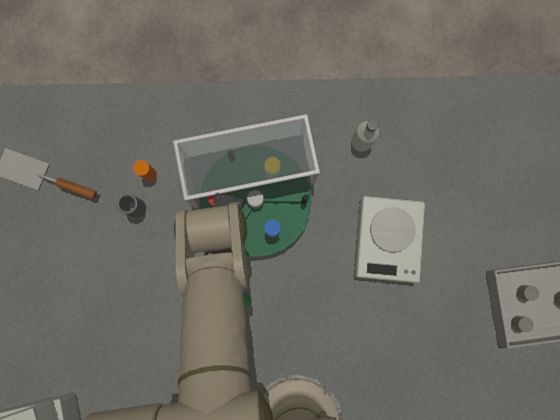

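The scene view shows that the carousel has turned. Blue now stands at the open front (287,210; top view (272,229)), with red and yellow still upright. The width of 7.8 with a 16 mm post is odd, so I'll check the wrist view before opening.

View pics/w2.png

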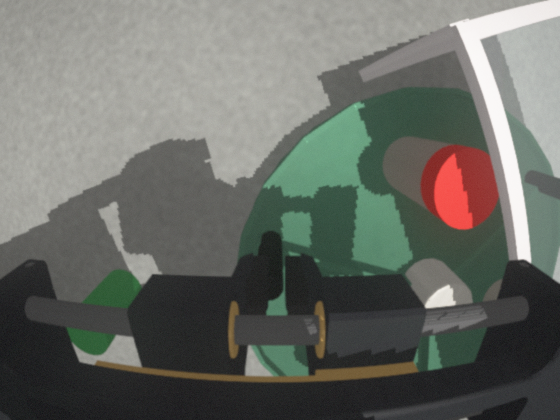

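```bash
python3 - <<'E'
from h import *
f=ctrl.grab_frame("top"); s=f["img"]
for n,u,v,z in [("blue",272,229,120),("post",305,199,110),("yel",272,165,120),("red",213,200,120)]:
    X=ray2z(f,u,v,z); d=X[:2]-C; print(n,X.round(1),np.hypot(*d),np.degrees(np.arctan2(d[1],d[0])-SY))
cv2.imwrite("pics/c2.png",cv2.resize(s[140:280,160:330,::-1],None,fx=4,fy=4,interpolation=cv2.INTER_CUBIC))
E
```

```text
blue [509.1  51.9 120. ] 93.76231648011107 -163.08850888736978
post [584.8 -34.4 110. ] 128.49664837272954 -103.29017372400006
yel [672.9  47.7 120. ] 92.30389322113304 -39.61662809978493
red [586.6 199.  120. ] 105.40085930269375 83.85733331290429
```

View pics/c2.png

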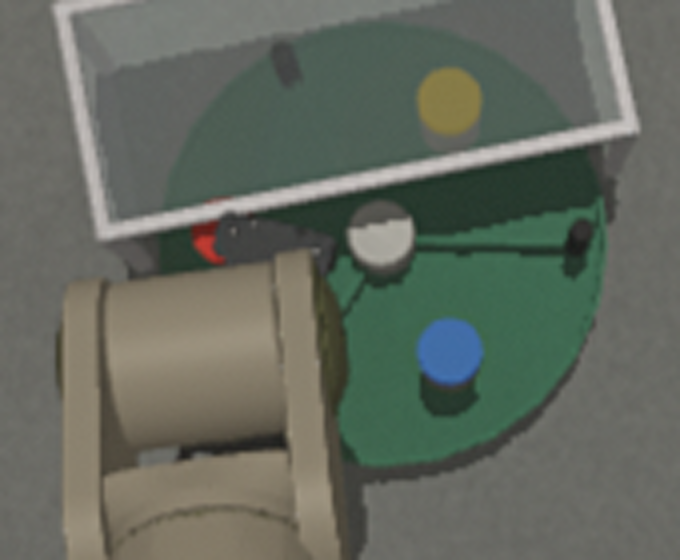

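Blue is at stand angle -163°, about -90 mm in stand x, so it is clear of the cover. Releasing the post, lifting, and measuring blue without obstruction.

```bash
python3 - <<'E'
from h import *
ctrl.gripper_to(36); p=ctrl.state()["tool_pos"]
ctrl.movel([p[0],p[1],225],vel=200); st()
# view pose: back from blue
ctrl.goto([470,30,240],Rd(SY+np.pi)); ctrl.gripper_to(87); st()
s=ctrl.state(); f=save("wrist","w3"); save("scene","s3")
hsv=cv2.cvtColor(f["img"],cv2.COLOR_RGB2HSV)
m=cv2.inRange(hsv,(100,110,60),(125,255,255)); n,l,stt,c=cv2.connectedComponentsWithStats(m)
for i in range(1,n):
    if stt[i,4]>100: print(stt[i],c[i],wray(f,*c[i],s,120))
E
```

```text
13.02 [490.1 172.2 223.8] F [ 0.6 -0.9 -0.5] w 36.2 [ 0.11  0.3   1.51 -0.    1.34  0.38]
15.87 [470.  30. 240.] F [ 0.3  0.8 -0.6] w 87.0 [-0.19  0.18  1.62  0.    1.34 -1.92]
[ 270  224   43   45 1536] [290.79036458 246.07486979] [512.08948512  50.3650853  120.        ]
```

View pics/w3.png

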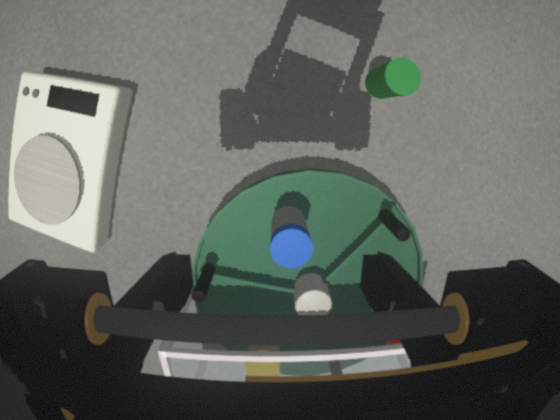

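View pics/s3.png

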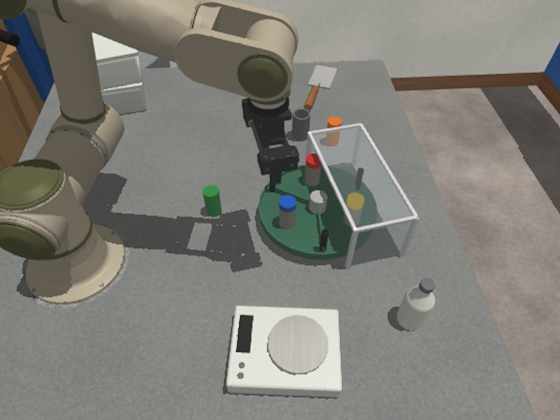

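The wrist view shows blue at (291,246) with open space around it, which puts it at (512,50) against the top camera's (509,52). The pan is at (47,179). Grasping at (511,51).

```bash
python3 - <<'E'
from h import *
s=ctrl.state(); f=ctrl.grab_frame("wrist"); print("pan",wray(f,47,179,s,62))
p=[511,51]
ctrl.movel([*p,200],vel=150); ctrl.movel([*p,90],vel=100); st()
ctrl.gripper_to(30,30); st(); f=save("wrist","w4")
E
```

```text
pan [ 503.43384205 -263.77311934   62.        ]
17.82 [511.3  51.   90.6] F [ 0.4 -0.8  0.4] w 87.2 [-0.13  0.43  1.7   0.    1.01 -1.87]
18.61 [511.  51.  90.] F [-0.5  0.7  0.3] w 39.3 [-0.13  0.43  1.7   0.    1.01 -1.87]
```

View pics/w4.png

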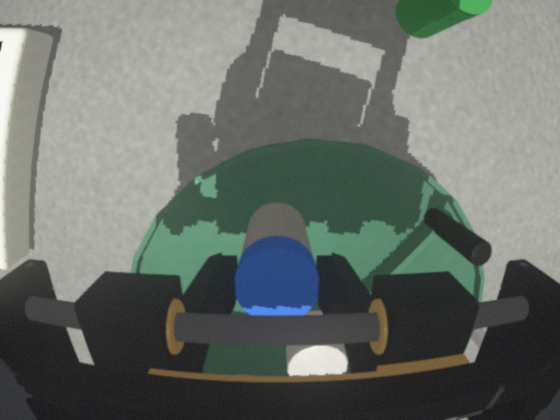

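The grip is at 39.3 mm, with blue centred between the pads. The pan estimates are (503,-269), (506,-272) and (503,-264). Lifting and moving over, with a check above the pan.

```bash
python3 - <<'E'
from h import *
ctrl.movel([511,51,215],vel=100); st()
ctrl.goto([504,-269,215],Rd(SY+np.pi)); ctrl.pause(0.3); st()
ctrl.movel([504,-269,135],vel=100); st()
s=ctrl.state(); f=save("wrist","w5"); save("scene","s5"); save("top","t5")
E
```

```text
20.06 [510.8  51.  214.4] F [-0.4  0.6 -2.4] w 39.2 [-0.13  0.29  1.54  0.    1.31 -1.87]
21.57 [ 504.3 -268.4  215.1] F [-0.4 -0.5 -1.8] w 39.4 [-0.69  0.42  1.36  0.    1.36 -2.43]
22.52 [ 504.3 -269.2  135.7] F [-0.  -0.4 -2.2] w 39.3 [-0.7   0.49  1.47  0.    1.18 -2.43]
```

View pics/w5.png

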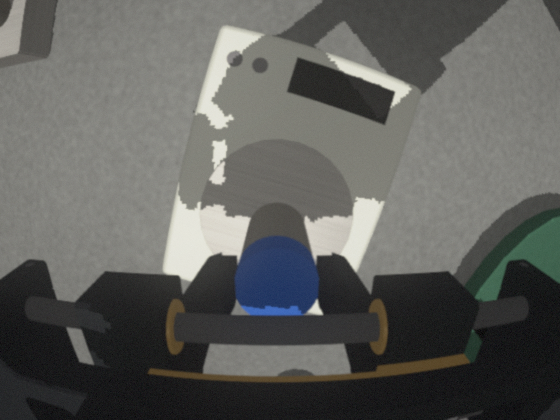

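View pics/s5.png

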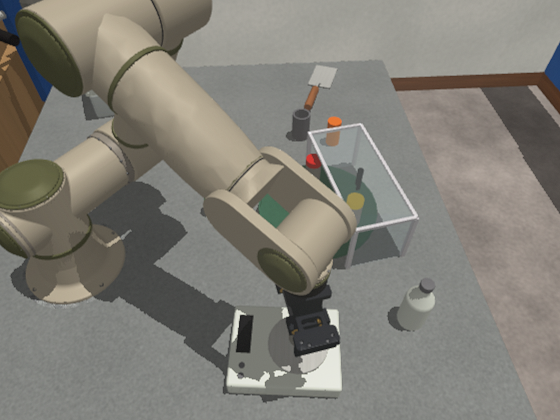

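The wrist view shows the pan edges at columns 200 and 353 (centred on 277) and its near edge at row 139. I'll check the fore-aft offset and lower.

```bash
python3 - <<'E'
from h import *
s=ctrl.state(); f=ctrl.grab_frame("wrist")
e=[wray(f,u,v,s,62)[:2] for u,v in((276,139),(200,215),(353,215))]
A=np.array([[2*x,2*y,1] for x,y in e]); b=np.array([x*x+y*y for x,y in e]); c=np.linalg.solve(A,b); 
r=np.sqrt(c[2]+c[0]**2+c[1]**2); print(np.round(e,1).tolist(),c[:2],r)
near=e[0]+60*np.array([np.cos(SY),np.sin(SY)]); print(near)
E
```

```text
[[447.3, -279.7], [514.2, -328.6], [494.3, -210.9]] [ 506.09970221 -269.3994985 ] 59.702984812898144
[ 506.44473805 -269.65289671]
```

The fitted pan radius is 59.7 mm (60 expected), with its centre at (506,-269.5). Lowering.

```bash
python3 - <<'E'
from h import *
p=[505.5,-269.5]
ctrl.movel([*p,116],vel=50); st()
for z in (115,114,113,112,111.5,111):
    ctrl.movel([*p,z],vel=15); ctrl.pause(0.1); st()
    if ctrl.state()["force"][2]>2: break
z=ctrl.state()["tool_pos"][2]
ctrl.gripper_to(60); ctrl.gripper_to(87); st()
ctrl.movel([*p,240],vel=120); 
ctrl.goto([400,-330,300],Rd(SY+np.pi)); st()
save("scene","s6"); save("top","t6"); save("wrist","w6")
f=ctrl.grab_frame("top");g=ctrl.grab_frame("scene")
for n,f in(("top",f),("scene",g)):
    hsv=cv2.cvtColor(f["img"],cv2.COLOR_RGB2HSV)
    m=cv2.inRange(hsv,(100,110,60),(125,255,255)); m[:, :180]=0
    k,l,t,c=cv2.connectedComponentsWithStats(m)
    for i in range(1,k):
        if 60<t[i,4]<1500: print(n,t[i],c[i],ray2z(f,*c[i],142).round(1))
E
```

```text
23.26 [ 505.5 -269.5  115.8] F [ 0.9 -0.1 -1.2] w 38.9 [-0.69  0.52  1.49 -0.    1.14 -2.43]
23.61 [ 505.5 -269.5  115.2] F [-0.   0.2 -1.6] w 38.9 [-0.69  0.52  1.49 -0.    1.14 -2.43]
23.96 [ 505.5 -269.5  114. ] F [-0.1 -0.6 -2.4] w 39.2 [-0.69  0.52  1.49 -0.    1.13 -2.43]
24.31 [ 505.5 -269.5  113. ] F [ 0.5  0.2 -2.3] w 39.2 [-0.69  0.52  1.49 -0.    1.13 -2.43]
24.66 [ 505.6 -269.5  112. ] F [ 0.1 -0.2 -1.6] w 39.2 [-0.69  0.52  1.49 -0.    1.13 -2.43]
25.01 [ 505.7 -269.6  112. ] F [-1.8  1.   5.4] w 39.0 [-0.69  0.52  1.49  0.    1.13 -2.43]
26.07 [ 505.5 -269.5  111.5] F [ 0.1 -0.3  0.4] w 86.9 [-0.69  0.52  1.49 -0.    1.13 -2.43]
27.88 [ 400.4 -329.6  299.2] F [-0.3 -0.1 -0.1] w 86.7 [-0.92  0.26  1.37  0.    1.52 -2.65]
top [393 218  16  16 205] [400.46341463 225.51707317] [ 507.4 -266.9  142. ]
scene [545  43  15  47 383] [554.25065274  68.04699739] [1397.8  526.4  142. ]
scene [290 315  22  23 412] [300.24271845 325.88834951] [ 507.3 -272.4  142. ]
```

View pics/s6.png

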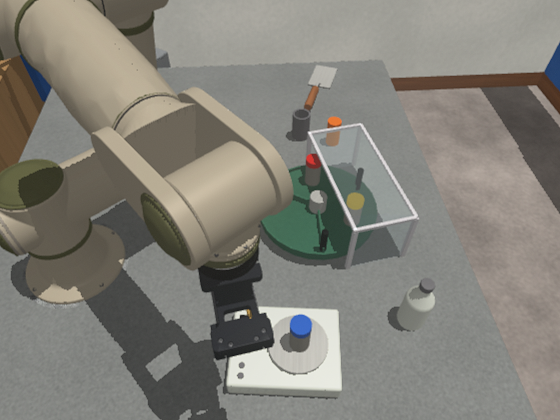

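View pics/t6.png

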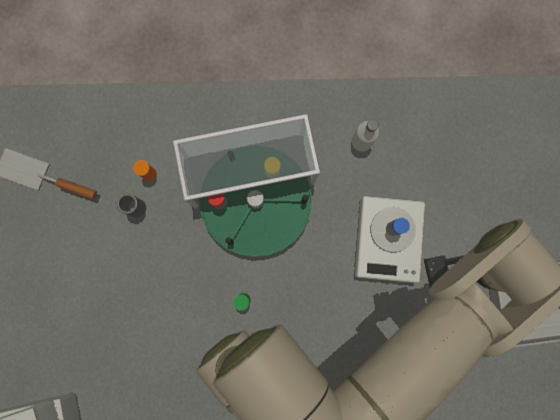

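Blue stands on the pan with its top at (507, -267) from the top camera and (507, -272) from the scene camera, about 3 mm from the pan centre. Red (313,160) and yellow (355,201) are upright on the carousel, and the gripper is clear of everything.

```bash
python3 - <<'E'
from h import *
ctrl.pause(0.3); st(); ctrl.hand_in()
E
```

```text
28.43 [ 400.1 -329.9  299.9] F [ 0.1 -0.2  1.1] w 87.0 [-0.92  0.25  1.37  0.    1.52 -2.65]
the job is handed in; nothing more can be done
```

The job is done and handed in at about 28 s. I turned the carousel by a front post until the blue cylinder was in the open front, then lifted it out and stood it on the balance pan.

**Turning:** I commanded 115° clockwise and got about 110°. The blue cylinder stopped about 90 mm out in front of the cover, measured along the stand's x.

**Final checks:**
- **Blue:** its top is within about 3 mm of the fitted pan centre at (506, -269.5), and it stands upright. The top and scene cameras differ by about 5 mm in y.
- **Pan fit:** the fitted pan radius came out at 59.7 mm, against 60 mm nominal.
- **Red and yellow:** both stand upright on the carousel, judged from the pictures only.
- **Robot:** the gripper is open and well clear of everything.

**One disagreement:** while holding the post, the jaws read about 8 mm, not the post's 16 mm. The post had probably slipped towards the pad edges, which would explain the 5° shortfall. The jaws also read about 6 to 9 N upwards during the turn. Neither affected the result.

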